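# Load the plate exposure box and set its shutter for a half-window test

### The job

Slide the exposure box's red-handled shutter fully closed, until it clicks into its red-marked stop. Then nest the blue and the orange jigsaw printing plates in the glass bed, wooden ribs up, both lying flat on the glass in the only arrangement that fits around the yellow corner. Finally slide the shutter open to its next stop, the green middle one, so that it clicks there and never opens beyond it while a plate is in the bed; leave the ink tin, the jar and the ink roller where they stand.

Things in the scene. Friction and masses are not known exactly. Their poses are not given: they have to be found in the camera images.
- exposure_unit: Grey exposure box fixed to the table, 186 mm along its x. Origin on the table under the centre of the glass bed. The bed's dark frame measures 186 (x) x 156 (y) mm outside, its rim 60 mm above the table. The shutter track runs from the frame along the box's +y to y = 275 mm; its rails are 44 mm high, 186 mm apart outside.
- bed (a point): Centre of the bed's glass floor, 48 mm above the table; axes as the box. The bed is a recess 150 mm (x) by 120 mm (y), 12 mm deep; the upper 7 mm of its walls slope outwards by 5 mm as a lead-in. Nested plates have about 2 mm of play to the walls and 3 mm to each other; either may go in first.
- key (a point): Top centre of the yellow block, 25 x 25 mm, that fills the bed's +x +y corner up to the rim, 60 mm above the table.
- half_mark (a point): Point on the track's centre line between the two green stop marks on the rails, at box y = 182 mm, 44 mm above the table. A red pair at y = 122 marks closed, a white pair at 242 mm fully open; the red handle and a white line on the shutter stand level with the marks.
- shutter (a joint): Position (m) of the black shutter plate under the glass. 0 = closed over the lamp window (red mark), grows as it slides to the box's +y. Sprung click stops at 0, 0.060 (half open, green) and 0.120 (white); range -0.004 to 0.128. Within 4 mm of a stop it is drawn in; entering or leaving a stop takes up to 10 N, sliding between stops 1 N. Starts between green and white.
- shutter_grip (a point): Point in the shutter's red handle, 75 mm above the table, at box x = 0, y = 122 mm + shutter position. The handle is an upright fin, 70 mm along box x, 14 mm thick along box y, from 40 to 92 mm above the table: pinch it across its thickness from above. Axes as the box.
- plate_a: Blue L-shaped plate, 14 mm thick, about 200 g. Grip rib on top: 16 mm along its x, 60 mm along its y, 14 to 44 mm above the underside. Origin on the underside below the rib's centre. Outline (mm): bar x -33 to 18.5, y -53 to 63; foot x 18.5 to 58.5, y -53 to -21.5. Nested: axes along the box's, same sense; origin at box x = -40, y = -5, height 48.
- plate_b: Orange plate, 14 mm thick, about 230 g. Rib on top as on the blue one (16 along x, 60 along y, 14 to 44 mm up); origin below its centre, on the underside. Outline (mm): x -47.5 to 19, y -26.5 to 55; x 19 to 44, y -26.5 to 30 (notch for the yellow block); foot x -7.5 to 44, y -61 to -26.5. Nested: axes along the box's, same sense; origin at box x = 29, y = 3, height 48.
- ink_tin: Bystander, to be left where it is. Ink tin, 76 mm across, 85 mm high, beyond the box; origin under its centre.
- jar: Bystander, to be left where it is. Jar, 70 mm across, 100 mm high, beyond the box; origin under its centre.
- brayer: Bystander, to be left where it is. Ink roller with a 100 mm black roll and a wooden handle, about 150 mm long, lying beyond the box; origin on the table under the roll, handle along its -x.
Mind the look-alikes: they are no part of the job. What is shaped like the plate_b but pink is not meant.

How it is judged:
On the way, in this order (a step that is already met when the one before it is completed fails the run):
1. the shutter is closed, clicked into its red stop (value of joint shutter between -0.005 and 0.003 m), for 0.2 s.
2. both plates are nested flat in the bed with the shutter still closed (x of plate_a in the frame of exposure_unit between -0.047 and -0.033 m and y of plate_a in the frame of exposure_unit between -0.01 and 0 m and z of plate_a in the frame of exposure_unit between 0.044 and 0.051 m and angle between each of plate_a, plate_b's own z axis and vertical below 0.05 rad and angle between the x axis of each of plate_a, plate_b and the x axis of exposure_unit, either way round below 0.09 rad and x of plate_b in the frame of exposure_unit between 0.022 and 0.036 m and y of plate_b in the frame of exposure_unit between -0.002 and 0.008 m and z of plate_b in the frame of exposure_unit between 0.044 and 0.051 m and value of joint shutter below 0.004 m), for 0.2 s.
3. the shutter is open to the green middle stop (value of joint shutter between 0.0565 and 0.0635 m), for 0.2 s.
At the end, for the whole second after the job is handed in: Both plates nested flat on the glass (within 7 mm along the box's x, 5 mm along its y and 3 mm in height of their nested places, within 0.09 rad), the shutter clicked in its green middle stop (60 mm, within 3.5 mm), everything at rest (all of step 3 and x of plate_a in the frame of exposure_unit between -0.047 and -0.033 m and y of plate_a in the frame of exposure_unit between -0.01 and 0 m and z of plate_a in the frame of exposure_unit between 0.044 and 0.051 m and angle between each of plate_a, plate_b's own z axis and vertical below 0.05 rad and angle between the x axis of each of plate_a, plate_b and the x axis of exposure_unit, either way round below 0.09 rad and x of plate_b in the frame of exposure_unit between 0.022 and 0.036 m and y of plate_b in the frame of exposure_unit between -0.002 and 0.008 m and z of plate_b in the frame of exposure_unit between 0.044 and 0.051 m and velocity of joint shutter between -0.01 and 0.01 m/s and linear speed of each of plate_a, plate_b below 0.02 m/s); the robot touches nothing.
It fails at once if the shutter is open beyond the green stop (by more than 12 mm) while a plate lies in the bed (value of joint shutter above 0.072 m and ((horizontal distance between plate_a and bed below 0.06 m and z of plate_a in the frame of exposure_unit below 0.053 m) or (horizontal distance between plate_b and bed below 0.06 m and z of plate_b in the frame of exposure_unit below 0.053 m))).
It fails at once if the ink tin, the jar or the ink roller is pushed away by more than 30 mm (distance of any of ink_tin, jar, brayer from where it was at the start of the episode above 0.03 m).
It also fails if it takes over 72 s, if anything falls off the work surface, if the arm or the gripper's body presses on something with over 40 N, if the wrist force passes 120 N, or if a joint passes its speed limit or range.

### The arm

A 6-joint arm with a two-finger parallel gripper is mounted at the origin on the work surface. World frame = base frame: x ahead of the robot, y to its left, z up, the work surface at z = 0. Lengths are in m, angles in rad, forces in N, time in s.
With the tool pointing down it reaches from about 0.35 to 0.975 m from the base axis. Payload 4.9 kg.
Tool frame: the origin (TCP) lies at the very end of the fingers, on their centre line; the grasp point (between the pads) lies 19 mm behind it (manip.hold_point_z is the distance from the TCP to the grasp point, in m); z points along the fingers, x is the direction in which the jaws open and shut, and the axes are right-handed (so a half turn about z gives the same grasp; the last joint's range is limited). The gripper opens to 85 mm and grips with 20 to 120 N. Pads are 22 mm wide; open, the fingers measure 114 mm over their backs; the gripper's body (76 mm by 85 mm) begins 54 mm behind the grasp point. The pads swing forward as they close: fully open they stand 13 mm farther back than shut.
Start: joints at [-1.285, 0.053, 1.613, -0, 1.476, -0.119], TCP at [0.246, -0.574, 0.231] pointing down, gripper open.
Joint ranges: [-3.01, 3.01], [-1.01, 2.22], [0.06, 2.58], [-1.02, 4.17], [0.09, 2.62], [-3.14, 3.14]. Speed limits (rad/s): [2.57, 2.57, 3.14, 3.14, 3.14, 3.14].

### API

Orientations are given as a unit quaternion [w, x, y, z].
In Python, from plant import manip gives the robot as it stands.
- The arm moves only by the shell command python3 -m handwheel 'ROWS' [OPENING]. ROWS is JSON, a list of rows, each an object of numbers: "dx", "dy", "dz": the shift along the tool's x, y, z in m; "ax", "ay", "az": the turn, a rotation vector about the tool's x, y, z in rad. In form: [{"dx": .., "dy": .., "dz": .., "ax": .., "ay": .., "az": ..}, ...]. A call has 1 to 5 rows; each row is the pose to reach, as a shift and turn from the pose commanded when the call began, along the tool's axes at that moment; what a row does not reach only later rows make up. A row lasts 1/8 s, in which the tool goes at most 62.5 mm and 10.7 degrees, less where a joint would pass 70% of its speed; a pose out of reach is approached as far as the arm can. A call with a gripper value outside its range is refused whole. OPENING is the closure in counts, from 0 (fully open) to 255 (shut), set as the call begins (- or left out, the last holds). The fingers move at their own pace and stop on an object; the grip force is fixed at half the most. Time passes only in rows, so rows that repeat a pose let the fingers close. It gives the time, the measured TCP pose, the force and the opening at its end, in the units of the state.
- manip.state(): the state, without advancing time (a new reading comes with each control period).
- manip.grab_frame(name): name is "scene" or "top"; returns a dict with "image" (384x512x3 uint8, blue, green, red), "z_map" (384x512 float32, m along the optical axis (not along the pixel's ray), 0 where there is no reading), "K" (3x3 intrinsics, pixels), "xyz" and "rotation" of the camera in the world. Camera axes: x right, y up, looking along -z (the intrinsics and any distortion apply to the point x, -y, -z); pixel columns grow to the right and rows downward; lengths in m; the calibration is good to about 2 mm. A picture is of the moment at which its call begins.
- manip.job_done(): hands the job in, once; it reports no verdict.
The state is a dict: "time": time; "joint_pos": joint angles; "joint_vel": joint speeds; "joint_efforts": joint torques, N m; "tool_pos": TCP position; "tool_rot": TCP orientation; "contact_force": force on the tool from outside, world axes, zero at the start; "ft_torque": the same for the moment, N m; "gripper_width": opening from 0.0 (shut) to 1.0 (fully open).
Only numpy, scipy, OpenCV 4.12 (cv2) and the standard library are available. Lean on these libraries where they do the work, as an engineer would, in place of code of your own. Each camera call takes 0.05 s, during which the arm holds its last target.

## Working session

There is one attempt and no reset: what is moved stays moved. The work goes in short steps, Python scripts to look and compute and a shell command to move; the robot and the scene stay as the last step left them, time stands still between calls to the robot, and variables do not carry over. Pictures are saved under pics/ and viewed, and the job is handed in when it is done.

```bash
ls; mkdir -p pics
python3 - <<'E'
from plant import manip
import cv2,numpy as np,pickle
print(manip.state(), manip.hold_point_z)
for n in("scene","top"):
    f=manip.grab_frame(n); cv2.imwrite(f"pics/{n}0.png",f["image"]); pickle.dump(f,open(f"{n}.pkl","wb"))
    print(n,f["K"],f["xyz"],f["rotation"],[k for k in f])
E
```

```text
pics
{'time': 0.0, 'joint_pos': array([-1.28499514e+00,  5.33653891e-02,  1.61428358e+00,  1.51089372e-05,
        1.47600066e+00, -1.18997709e-01]), 'joint_vel': array([-4.04396667e-04, -4.34195421e-04,  1.00495635e-03,  6.16391881e-05,
        1.01413450e-03,  7.46583677e-04]), 'joint_efforts': array([ 9.18572441e-04, -3.93681765e+01, -3.70175278e+01,  1.36813441e-07,
        7.16357521e-03,  3.40142698e-06]), 'tool_pos': array([ 0.24597623, -0.57388866,  0.23006395]), 'tool_rot': array([-6.69882634e-04,  8.34814683e-01, -5.50530096e-01, -7.80452648e-04]), 'contact_force': array([-0.20768755, -0.3205335 ,  0.47418098]), 'ft_torque': array([ 0.07372478, -0.01009625,  0.04858332]), 'gripper_width': 1.0001742184272742} 0.0187
scene [[499.45590709   0.         253.49231926]
 [  0.         499.45590709 189.17279345]
 [  0.           0.           1.        ]] [1.02322516 0.44212099 1.21278727] [0.38821958 0.10528491 0.23845216 0.88393507] ['image', 'z_map', 'K', 'xyz', 'rotation']
top [[408.91194275   0.         258.50638074]
 [  0.         408.91194275 193.91153648]
 [  0.           0.           1.        ]] [ 0.42155898 -0.02220985  1.14256557] [-0.69623325 -0.04430454  0.0283164   0.71588724] ['image', 'z_map', 'K', 'xyz', 'rotation']
```

View pics/scene0.png

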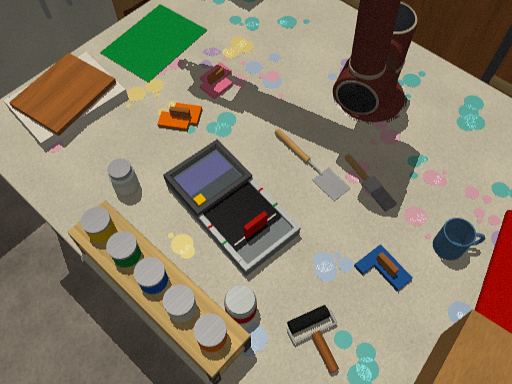

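View pics/top0.png

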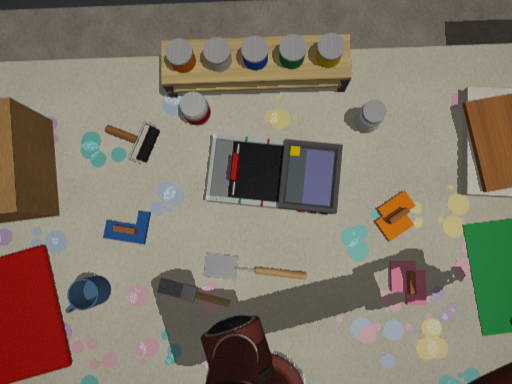

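```bash
cat > h.py <<'E'
import numpy as np,cv2,pickle
from scipy.spatial.transform import Rotation as R
def rot(q): return R.from_quat(np.r_[q[1:],q[0]])
def rays(f,uv):
    uv=np.atleast_2d(uv).astype(float); K=f["K"]
    d=np.c_[(uv[:,0]-K[0,2])/K[0,0],-(uv[:,1]-K[1,2])/K[1,1],-np.ones(len(uv))]
    return rot(f["rotation"]).apply(d)
def plane(f,uv,z):
    d=rays(f,uv); return f["xyz"]+d*((z-f["xyz"][2])/d[:,2])[:,None]
def depth(f,uv):
    uv=np.atleast_2d(uv).astype(int); return f["xyz"]+rays(f,uv)*f["z_map"][uv[:,1],uv[:,0]][:,None]
def cloud(f):
    v,u=np.mgrid[:384,:512]; return depth(f,np.c_[u.ravel(),v.ravel()]).reshape(384,512,3)
def load(n): return pickle.load(open(n+".pkl","rb"))
def snap(n,tag):
    from plant import manip
    f=manip.grab_frame(n); cv2.imwrite(f"pics/{n}_{tag}.png",f["image"]); pickle.dump(f,open(n+".pkl","wb")); return f
def rect(p):
    (c,s,a)=cv2.minAreaRect((p[:,:2]*1000).astype(np.float32)); return np.round(c,1),np.round(s,1),round(a,1)
E
python3 - <<'E'
from h import *
for n in("top","scene"):
    f=load(n);P=cloud(f);hsv=cv2.cvtColor(f["image"],cv2.COLOR_BGR2HSV)
    for name,lo,hi in(("blue",(100,150,60),(120,255,255)),("orange",(8,220,150),(16,255,255)),("red",(0,180,80),(6,255,255)),("yel",(20,200,150),(30,255,255))):
        m=cv2.inRange(hsv,lo,hi);k,l,st,ce=cv2.connectedComponentsWithStats(m)
        for i in range(1,k):
            if st[i,4]>25:
                p=P[l==i]; print(n,name,st[i],np.round(np.median(p,0),3),'z',np.round(np.percentile(p[:,2],[2,98]),3))
    # dump z
    for c in(((123,229),(395,215),(411,285)) if n=="top" else ((386,263),(180,113))):
        print(c,np.round(P[c[1],c[0]],3), hsv[c[1],c[0]])
E
python3 - <<'E'
import cv2
a=cv2.imread('pics/top0.png')
x=cv2.resize(a[110:260,90:440],None,fx=2.28,fy=2.28,interpolation=cv2.INTER_CUBIC);cv2.imwrite('pics/z1.png',x)
E
```

```text
top blue [243  57  24  13 127] [ 0.858 -0.003  0.135] z [0.117 0.152]
top blue [104 211  46  33 653] [0.447 0.348 0.014] z [0.01  0.018]
top orange [376 192  38  48 822] [ 0.46  -0.369  0.014] z [0.01  0.019]
top red [201 109   9  14  43] [0.756 0.142 0.035] z [0.021 0.051]
top red [231 153   8  28 167] [0.605 0.06  0.092] z [0.059 0.096]
top red [   0  246   72  138 7528] [0.214 0.632 0.022] z [0.015 0.026]
top yel [290 146  10  10  81] [ 0.647 -0.098  0.06 ] z [0.056 0.064]
(123, 229) [0.451 0.37  0.043] [ 14 169 130]
(395, 215) [ 0.468 -0.361  0.045] [ 14 168 114]
(411, 285) [ 0.284 -0.391  0.046] [ 14 171 137]
scene blue [355 245  57  45 754] [0.455 0.363 0.013] z [0.008 0.018]
scene blue [140 272  28  22 194] [0.895 0.031 0.136] z [0.114 0.156]
scene orange [175 103  26  20 218] [ 0.433 -0.355  0.012] z [0.007 0.019]
scene orange [158 111  31  18 302] [ 0.497 -0.376  0.012] z [0.006 0.017]
scene red [244 211  23  20 139] [0.605 0.065 0.091] z [0.037 0.096]
scene red [ 475  210   37  123 2532] [0.301 0.6   0.021] z [0.012 0.026]
scene yel [194 194  12  11  78] [ 0.646 -0.097  0.059] z [0.047 0.593]
(386, 263) [0.454 0.37  0.043] [ 14 199 124]
(180, 113) [ 0.472 -0.361  0.036] [ 13 160  67]
```

View pics/z1.png

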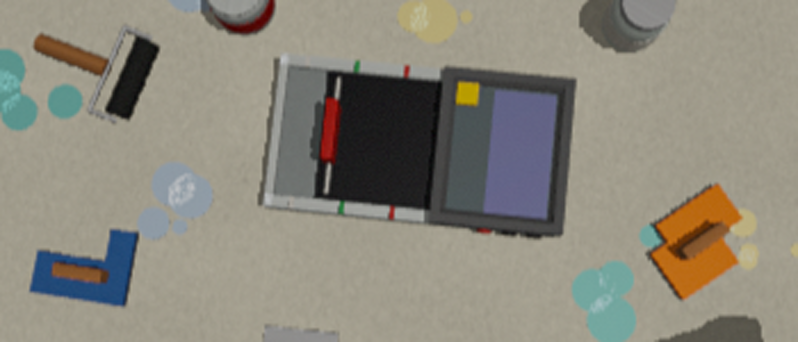

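Run:
```python
from h import *
def big(m):
    k,l,st,ce=cv2.connectedComponentsWithStats(m.astype(np.uint8));i=1+np.argmax(st[1:,4]);return (l==i)
for n in("top","scene"):
    f=load(n);P=cloud(f);hsv=cv2.cvtColor(f["image"],cv2.COLOR_BGR2HSV)
    v,u=np.mgrid[:384,:512]
    def pl(m,z):
        c=max(cv2.findContours(m.astype(np.uint8),0,cv2.CHAIN_APPROX_NONE)[0],key=cv2.contourArea)[:,0]
        return plane(f,c,z),plane(f,np.c_[u[m],v[m]],z)
    near=lambda x,y,r:np.hypot(P[...,0]-x,P[...,1]-y)<r
    # frame
    m=big((abs(P[...,2]-.060)<.006)&(near(.6,-.13,.16)))
    c,a=pl(m,.06);print(n,"frame",rect(c),'expect 186x156')
    # glass (depth ~48)
    m=near(.6,-.13,.12)&(hsv[...,0]>110)&(hsv[...,0]<135)&(hsv[...,1]>50)&(abs(P[...,2]-.048)<.008);m=big(m);c,a=pl(m,.048);print("lilac",rect(c))
    m=big(cv2.inRange(hsv,(20,200,120),(30,255,255))>0 if 0 else ((cv2.inRange(hsv,(20,180,120),(32,255,255))>0)&near(.647,-.098,.03)));c,a=pl(m,.06);print("yellow",rect(c))
    # red handle top
    m=big((cv2.inRange(hsv,(0,150,60),(8,255,255))>0)&near(.605,.06,.06)&(P[...,2]>.086));c,a=pl(m,.092);print("handle",rect(c),'70x14')
    for nm,x,y in(("ribA",.451,.37),("ribB",.468,-.361)):
        for lo in (.036,.040):
            m=near(x,y,.06)&(P[...,2]>lo)
            m=big(m);c,a=pl(m,.044);print(nm,lo,rect(c),m.sum())
    for nm,lo,hi,x,y in(("A",(100,120,40),(125,255,255),.447,.35),("B",(6,190,90),(18,255,255),.46,-.369)):
        m=(cv2.inRange(hsv,lo,hi)>0)&near(x,y,.11)&(abs(P[...,2]-.014)<.005)
        m=cv2.morphologyEx(m.astype(np.uint8),cv2.MORPH_CLOSE,np.ones((9,9)))>0
        m=big(m);c,a=pl(m,.014)
        h=cv2.approxPolyDP((c[:,:2]*1000).astype(np.float32).reshape(-1,1,2),7,True)[:,0]
        print(nm,"centroid",a.mean(0)*1000,rect(c),np.round(h).tolist())
```

```text
top frame (array([ 580.6, -138.3]), array([156.2, 186.7]), 82.5) expect 186x156
lilac (array([ 575.6, -159.5]), array([ 73.6, 148.7]), 82.5)
yellow (array([647.9, -99. ]), array([24.1, 24.6]), 88.0)
handle (array([606.3,  62.2]), array([14.3, 67.2]), 81.8) 70x14
ribA 0.036 (array([451., 368.]), array([61.9, 15.9]), 79.8) 137
ribA 0.04 (array([451.2, 368.8]), array([60.2, 15.9]), 79.8) 133
ribB 0.036 (array([ 468.8, -371.2]), array([16.7, 61.3]), 31.7) 147
ribB 0.04 (array([ 468.8, -371.5]), array([16.1, 60.8]), 33.0) 138
A centroid [450.48192636 365.39053949  14.        ] (array([463.6, 370.9]), array([115.3,  87.7]), 79.2) [[494.0, 308.0], [500.0, 336.0], [464.0, 344.0], [478.0, 425.0], [431.0, 433.0], [411.0, 324.0]]
B centroid [ 467.84643063 -370.62492081   14.        ] (array([ 468.2, -374.4]), array([ 90.1, 114.5]), 32.2) [[535.0, -399.0], [490.0, -325.0], [452.0, -318.0], [402.0, -350.0], [441.0, -415.0], [482.0, -407.0], [495.0, -424.0]]
scene frame (array([ 580.3, -133.1]), array([159.3, 186.8]), 82.4) expect 186x156
lilac (array([ 577.8, -152.1]), array([ 72.7, 144.1]), 82.8
[... 221 characters left out ...]
), array([59.5, 16.2]), 79.4) 136
ribB 0.036 (array([ 470.6, -365.7]), array([21.1, 60.6]), 32.4) 104
ribB 0.04 (array([ 469.2, -367.3]), array([17.3, 59.4]), 33.1) 77
A centroid [450.37341421 370.50753287  14.        ] (array([462.7, 374.7]), array([116.3,  91.5]), 81.0) [[409.0, 328.0], [498.0, 313.0], [503.0, 339.0], [480.0, 344.0], [465.0, 364.0], [477.0, 430.0], [428.0, 436.0]]
B centroid [ 470.47203675 -364.1769463    14.        ] (array([ 469.5, -370.8]), array([ 93.5, 116.5]), 32.3) [[443.0, -414.0], [456.0, -404.0], [438.0, -379.0], [460.0, -356.0], [485.0, -378.0], [474.0, -394.0], [494.0, -422.0], [535.0, -394.0], [491.0, -318.0], [474.0, -328.0], [458.0, -310.0], [402.0, -346.0]]
```

```bash
cat > go.py <<'E'
# python3 go.py x y z yawdeg(tool x) : prints shift/turn from the measured pose in tool axes
import sys
from h import *
from plant import manip
s=manip.state();q=rot(s["tool_rot"]);x,y,z,a=map(float,sys.argv[1:5]);a=np.radians(a)
X=np.array([np.cos(a),np.sin(a),0]);Z=np.array([0,0,-1.]);G=R.from_matrix(np.c_[X,np.cross(Z,X),Z])
c=q.as_matrix();print("t",s["time"],"at",np.round(s["tool_pos"],4),"yaw",np.degrees(np.arctan2(c[1,0],c[0,0])).round(2),"F",s["contact_force"].round(1),"w",round(s["gripper_width"],3),"j",s["joint_pos"].round(2))
print("d",np.round(q.inv().apply(np.array([x,y,z])-s["tool_pos"]),4),"a",np.round((q.inv()*G).as_rotvec(),4))
E
python3 go.py .606 .064 .15 -97.4
```

```text
t 0.1 at [ 0.246  -0.5739  0.2302] yaw -66.8 F [-0.7 -0.6 -0.3] w 0.998 j [-1.28  0.05  1.61 -0.    1.48 -0.12]
d [-0.4444 -0.5821  0.0811] a [3.00e-04 1.90e-03 5.34e-01]
```

```bash
python3 -m handwheel '[{"dx":-0.444,"dy":-0.582,"dz":0.06,"ax":0,"ay":0.002,"az":0.534},{"dx":-0.444,"dy":-0.582,"dz":0.06,"ax":0,"ay":0.002,"az":0.534},{"dx":-0.444,"dy":-0.582,"dz":0.06,"ax":0,"ay":0.002,"az":0.534},{"dx":-0.444,"dy":-0.582,"dz":0.06,"ax":0,"ay":0.002,"az":0.534},{"dx":-0.444,"dy":-0.582,"dz":0.06,"ax":0,"ay":0.002,"az":0.534}]' 0; python3 go.py .606 .064 .15 -97.4
```

```text
time: 0.72
tool_pos: [0.3998, -0.3013, 0.2052]
tool_rot: [-0.0, -0.66, 0.751, -0.001]
contact_force: [0.0, -0.2, 0.3]
gripper_width: 1.003
t 0.725 at [ 0.3998 -0.3013  0.2052] yaw -97.43 F [ 0.  -0.2  0.3] w 1.003 j [-0.79 -0.24  1.93 -0.    1.45  0.91]
d [-0.389  -0.1572  0.0546] a [-0.0004 -0.0016 -0.0004]
```

```bash
python3 -m handwheel '[{"dx":-0.389,"dy":-0.157,"dz":0.055},{"dx":-0.389,"dy":-0.157,"dz":0.055},{"dx":-0.389,"dy":-0.157,"dz":0.055},{"dx":-0.389,"dy":-0.157,"dz":0.055},{"dx":-0.389,"dy":-0.157,"dz":0.055}]' 0; python3 -m handwheel '[{"dx":-0.389,"dy":-0.157,"dz":0.055}]' 0;python3 go.py .606 .064 .058 -97.4
```

```text
t 0.725 at [ 0.3998 -0.3013  0.2052] yaw -97.43 F [ 0.  -0.2  0.3] w 1.003 j [-0.79 -0.24  1.93 -0.    1.45  0.91]
d [-0.3891 -0.1572  0.1466] a [-0.0004 -0.0016 -0.0004]invalid input at $[0]: expected keys dx, dy, dz, ax, ay, az
invalid input at $[0]: expected keys dx, dy, dz, ax, ay, az
```

```bash
python3 -m handwheel '[{"dx":-0.389,"dy":-0.157,"dz":0.055,"ax":0,"ay":0,"az":0},{"dx":-0.389,"dy":-0.157,"dz":0.055,"ax":0,"ay":0,"az":0},{"dx":-0.389,"dy":-0.157,"dz":0.055,"ax":0,"ay":0,"az":0},{"dx":-0.389,"dy":-0.157,"dz":0.055,"ax":0,"ay":0,"az":0},{"dx":-0.389,"dy":-0.157,"dz":0.055,"ax":0,"ay":0,"az":0}]' 0; python3 go.py .606 .064 .058 -97.4
```

```text
time: 1.35
tool_pos: [0.5518, -0.0313, 0.1641]
tool_rot: [-0.001, -0.66, 0.751, -0.001]
contact_force: [0.6, -1.3, 0.4]
gripper_width: 0.997
t 1.35 at [ 0.5518 -0.0313  0.1641] yaw -97.39 F [ 0.6 -1.3  0.4] w 0.997 j [-0.19 -0.07  1.85 -0.    1.36  1.51]
d [-0.1017 -0.0414  0.1059] a [-0.0004 -0.0021  0.0002]
```

```bash
python3 -m handwheel '[{"dx":-0.1,"dy":-0.041,"dz":0.01,"ax":0,"ay":0,"az":0},{"dx":-0.1,"dy":-0.041,"dz":0.01,"ax":0,"ay":0,"az":0},{"dx":-0.1,"dy":-0.041,"dz":0.01,"ax":0,"ay":0,"az":0}]' 0; python3 go.py .606 .064 .058 -97.4
```

```text
time: 1.72
tool_pos: [0.6051, 0.0632, 0.1532]
tool_rot: [-0.001, -0.662, 0.75, -0.0]
contact_force: [-0.0, 0.5, -1.1]
gripper_width: 1.003
t 1.725 at [0.6051 0.0632 0.1532] yaw -97.16 F [-0.   0.5 -1.1] w 1.003 j [-0.02  0.07  1.72 -0.    1.35  1.68]
d [-0.0011 -0.0009  0.0952] a [ 0.0014 -0.0018  0.0041]
```

```bash
python3 -m handwheel '[{"dx":-0.001,"dy":-0.001,"dz":0.045,"ax":0.001,"ay":-0.002,"az":-0.004},{"dx":-0.001,"dy":-0.001,"dz":0.095,"ax":0.001,"ay":-0.002,"az":-0.004},{"dx":-0.001,"dy":-0.001,"dz":0.095,"ax":0.001,"ay":-0.002,"az":-0.004},{"dx":-0.001,"dy":-0.001,"dz":0.095,"ax":0.001,"ay":-0.002,"az":-0.004}]' 0; python3 go.py .606 .064 .058 -97.4
```

```text
time: 2.22
tool_pos: [0.6069, 0.0606, 0.0612]
tool_rot: [0.001, -0.661, 0.75, -0.001]
contact_force: [0.3, 0.1, 0.7]
gripper_width: 0.998
t 2.225 at [0.6069 0.0606 0.0612] yaw -97.21 F [0.3 0.1 0.7] w 0.998 j [-0.02  0.18  1.78 -0.    1.18  1.67]
d [-0.0033  0.0013  0.0032] a [-0.0035  0.0002  0.0033]
```

```bash
python3 -m handwheel '[{"dx":0,"dy":0,"dz":0,"ax":0,"ay":0,"az":0},{"dx":0,"dy":0,"dz":0,"ax":0,"ay":0,"az":0},{"dx":0,"dy":0,"dz":0,"ax":0,"ay":0,"az":0},{"dx":0,"dy":0,"dz":0,"ax":0,"ay":0,"az":0},{"dx":0,"dy":0,"dz":0,"ax":0,"ay":0,"az":0}]' 255; python3 go.py .606 .064 .058 -97.4
```

```text
time: 2.85
tool_pos: [0.6063, 0.0613, 0.0601]
tool_rot: [0.001, -0.661, 0.75, -0.001]
contact_force: [-1.5, 0.4, 3.3]
gripper_width: 0.154
t 2.85 at [0.6063 0.0613 0.0601] yaw -97.2 F [-1.5  0.4  3.3] w 0.154 j [-0.02  0.18  1.78  0.    1.18  1.67]
d [-0.0027  0.0006  0.0021] a [-0.0018  0.0004  0.0035]
```

```bash
python3 -m handwheel '[{"dx":0.02,"dy":0,"dz":0,"ax":0,"ay":0,"az":0},{"dx":0.04,"dy":0,"dz":0,"ax":0,"ay":0,"az":0},{"dx":0.06,"dy":0,"dz":0,"ax":0,"ay":0,"az":0},{"dx":0.078,"dy":0,"dz":0,"ax":0,"ay":0,"az":0},{"dx":0.078,"dy":0,"dz":0,"ax":0,"ay":0,"az":0}]' 255; python3 go.py .606 .064 .058 -97.4
```

```text
time: 3.48
tool_pos: [0.596, -0.0175, 0.0601]
tool_rot: [0.0, -0.661, 0.751, -0.0]
contact_force: [-3.8, 1.1, 5.6]
gripper_width: 0.154
t 3.475 at [ 0.596  -0.0175  0.0601] yaw -97.28 F [-3.8  1.1  5.6] w 0.154 j [-0.15  0.15  1.81  0.    1.18  1.54]
d [-0.0821  0.0004  0.0021] a [-0.0007  0.0006  0.0021]
```

```bash
python3 -m handwheel '[{"dx":0.002,"dy":0,"dz":0,"ax":0,"ay":0,"az":0},{"dx":0.002,"dy":0,"dz":0,"ax":0,"ay":0,"az":0},{"dx":0.002,"dy":0,"dz":0,"ax":0,"ay":0,"az":0}]' 255; python3 go.py .606 .064 .058 -97.4
python3 -c "
from h import *
for n in('scene','top'):
    f=snap(n,'1'); 
a=cv2.imread('pics/top_1.png')[110:260,180:350];b=cv2.imread('pics/scene_1.png')[130:280,150:320]
cv2.imwrite('pics/z2.png',cv2.resize(np.hstack([a,b]),None,fx=2.35,fy=2.35,interpolation=2))"
```

```text
time: 3.85
tool_pos: [0.5959, -0.0178, 0.0601]
tool_rot: [0.001, -0.661, 0.75, 0.0]
contact_force: [-2.8, 5.4, 6.0]
gripper_width: 0.156
t 3.85 at [ 0.5959 -0.0178  0.0601] yaw -97.2 F [-2.8  5.4  6. ] w 0.156 j [-0.16  0.15  1.81  0.    1.18  1.54]
d [-0.0824  0.0003  0.0022] a [-0.0009  0.002   0.0034]
```

View pics/z2.png

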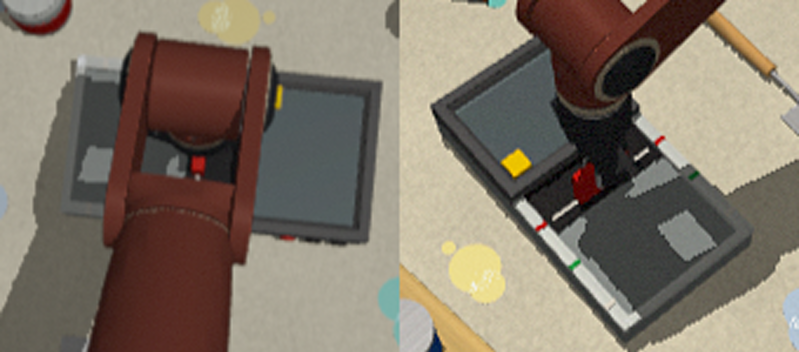

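```bash
python3 -m handwheel '[{"dx":0,"dy":0,"dz":0,"ax":0,"ay":0,"az":0},{"dx":0,"dy":0,"dz":0,"ax":0,"ay":0,"az":0},{"dx":0,"dy":0,"dz":0,"ax":0,"ay":0,"az":0},{"dx":0,"dy":0,"dz":-0.05,"ax":0,"ay":0,"az":0},{"dx":0,"dy":0,"dz":-0.1,"ax":0,"ay":0,"az":0}]' 150; python3 go.py .451 .37 .1 -10
```

```text
time: 4.58
tool_pos: [0.5952, -0.0184, 0.1595]
tool_rot: [-0.0, -0.661, 0.75, 0.0]
contact_force: [1.3, -0.7, 0.3]
gripper_width: 0.413
t 4.575 at [ 0.5952 -0.0184  0.1595] yaw -97.18 F [ 1.3 -0.7  0.3] w 0.413 j [-0.16  0.04  1.75 -0.    1.35  1.54]
d [-0.3673  0.1915  0.0596] a [ 7.0000e-04  5.0000e-04 -1.5216e+00]
```

```bash
python3 -m handwheel '[{"dx":-0.367,"dy":0.191,"dz":0,"ax":0,"ay":0,"az":-1.52},{"dx":-0.367,"dy":0.191,"dz":0,"ax":0,"ay":0,"az":-1.52},{"dx":-0.367,"dy":0.191,"dz":0,"ax":0,"ay":0,"az":-1.52},{"dx":-0.367,"dy":0.191,"dz":0,"ax":0,"ay":0,"az":-1.52},{"dx":-0.367,"dy":0.191,"dz":0,"ax":0,"ay":0,"az":-1.52}]' 0; python3 go.py .451 .37 .1 -10
python3 - <<'E'
from h import *
for n in("top","scene"):
    f=snap(n,'2');P=cloud(f);hsv=cv2.cvtColor(f["image"],cv2.COLOR_BGR2HSV)
    m=(cv2.inRange(hsv,(0,150,60),(8,255,255))>0)&(np.hypot(P[...,0]-.595,P[...,1]+.018)<.05)&(P[...,2]>.086)
    v,u=np.nonzero(m);print(n,rect(plane(f,np.c_[u,v],.092)))
    m=(cv2.inRange(hsv,(0,0,20),(179,255,255))>0)&(abs(P[...,2]-.060)<.005)&(np.hypot(P[...,0]-.58,P[...,1]+.135)<.13)
    v,u=np.nonzero(m);print(n,rect(plane(f,np.c_[u,v],.06)))
a=cv2.imread('pics/top_2.png')[110:260,180:350];b=cv2.imread('pics/scene_2.png')[130:280,150:320]
cv2.imwrite('pics/z3.png',cv2.resize(np.hstack([a,b]),None,fx=2.35,fy=2.35,interpolation=2))
E
```

```text
time: 5.2
tool_pos: [0.4866, 0.2764, 0.1594]
tool_rot: [-0.0, 0.93, -0.367, 0.001]
contact_force: [0.5, 0.4, -0.2]
gripper_width: 0.998
t 5.2 at [0.4866 0.2764 0.1594] yaw -43.12 F [ 0.5  0.4 -0.2] w 0.998 j [ 0.38 -0.05  1.84 -0.    1.35  1.14]
d [-0.0901 -0.0439  0.0593] a [-0.001  -0.0021 -0.578 ]
top (array([595.4, -17.3]), array([13.9, 68.8]), 82.7)
top (array([ 583.7, -114.8]), array([203.5, 186.7]), 82.4)
scene (array([596.1, -13. ]), array([15.2, 70.8]), 82.7)
scene (array([ 583.8, -109.2]), array([208.3, 186.8]), 82.8)
```

View pics/z3.png

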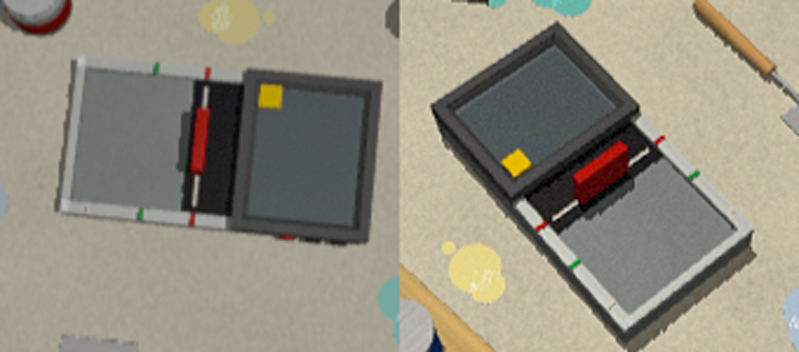

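```bash
python3 -m handwheel '[{"dx":-0.090,"dy":-0.042,"dz":0.06,"ax":-0.001,"ay":-0.002,"az":-0.575},{"dx":-0.090,"dy":-0.042,"dz":0.06,"ax":-0.001,"ay":-0.002,"az":-0.575},{"dx":-0.090,"dy":-0.042,"dz":0.06,"ax":-0.001,"ay":-0.002,"az":-0.575},{"dx":-0.090,"dy":-0.042,"dz":0.06,"ax":-0.001,"ay":-0.002,"az":-0.575},{"dx":-0.090,"dy":-0.042,"dz":0.06,"ax":-0.001,"ay":-0.002,"az":-0.575}]' 0; python3 go.py .4511 .3684 .018 -10.2
```

```text
time: 5.92
tool_pos: [0.4519, 0.3666, 0.0997]
tool_rot: [-0.0, 0.996, -0.094, 0.0]
contact_force: [-0.1, -0.1, 0.7]
gripper_width: 1.0
t 5.925 at [0.4519 0.3666 0.0997] yaw -10.74 F [-0.1 -0.1  0.7] w 1.0 j [0.55 0.07 1.83 0.   1.25 0.74]
d [-0.0011 -0.0016  0.0817] a [-0.0002 -0.0002 -0.0094]
```

```bash
python3 -m handwheel '[{"dx":-0.001,"dy":-0.002,"dz":0.04,"ax":0,"ay":0,"az":-0.009},{"dx":-0.001,"dy":-0.002,"dz":0.081,"ax":0,"ay":0,"az":-0.009},{"dx":-0.001,"dy":-0.002,"dz":0.081,"ax":0,"ay":0,"az":-0.009},{"dx":-0.001,"dy":-0.002,"dz":0.081,"ax":0,"ay":0,"az":-0.009}]' 0; python3 go.py .4511 .3684 .018 -10.2
```

```text
time: 6.42
tool_pos: [0.4517, 0.3696, 0.02]
tool_rot: [-0.001, 0.996, -0.088, 0.001]
contact_force: [-0.3, 1.0, -0.3]
gripper_width: 1.0
t 6.425 at [0.4517 0.3696 0.02  ] yaw -10.09 F [-0.3  1.  -0.3] w 1.0 j [0.56 0.18 1.86 0.   1.11 0.73]
d [-0.0004  0.0013  0.002 ] a [-0.0014 -0.0012  0.0019]
```

```bash
python3 -m handwheel '[{"dx":0,"dy":0,"dz":0,"ax":0,"ay":0,"az":0},{"dx":0,"dy":0,"dz":0,"ax":0,"ay":0,"az":0},{"dx":0,"dy":0,"dz":0,"ax":0,"ay":0,"az":0},{"dx":0,"dy":0,"dz":0,"ax":0,"ay":0,"az":0},{"dx":0,"dy":0,"dz":0,"ax":0,"ay":0,"az":0}]' 255; python3 go.py .4511 .3684 .018 -10.2
```

```text
time: 7.05
tool_pos: [0.4506, 0.3697, 0.0188]
tool_rot: [-0.0, 0.996, -0.087, -0.0]
contact_force: [0.7, -0.8, 3.3]
gripper_width: 0.173
t 7.05 at [0.4506 0.3697 0.0188] yaw -10.0 F [ 0.7 -0.8  3.3] w 0.173 j [0.56 0.18 1.86 0.   1.11 0.73]
d [0.0007 0.0012 0.0008] a [-0.0004  0.0002  0.0035]
```

```bash
python3 -m handwheel '[{"dx":0,"dy":0,"dz":-0.02,"ax":0,"ay":0,"az":0},{"dx":0,"dy":0,"dz":-0.06,"ax":0,"ay":0,"az":0},{"dx":0,"dy":0,"dz":-0.12,"ax":0,"ay":0,"az":0},{"dx":0,"dy":0,"dz":-0.14,"ax":0,"ay":0,"az":0},{"dx":0,"dy":0,"dz":-0.14,"ax":0,"ay":0,"az":0}]' 255; python3 go.py .5401 -.1365 .16 -7.45
python3 - <<'E'
from h import *
for n in("top","scene"): snap(n,'3')
a=cv2.imread('pics/top_3.png')[170:290,60:230];b=cv2.imread('pics/scene_3.png')[190:310,310:480]
cv2.imwrite('pics/z4.png',cv2.resize(np.hstack([a,b]),None,fx=2.35,fy=2.35,interpolation=2))
E
```

```text
time: 7.68
tool_pos: [0.4513, 0.3699, 0.1602]
tool_rot: [-0.001, 0.996, -0.087, 0.001]
contact_force: [-0.2, -0.3, -2.3]
gripper_width: 0.179
t 7.675 at [0.4513 0.3699 0.1602] yaw -10.0 F [-0.2 -0.3 -2.3] w 0.179 j [0.56 0.01 1.78 0.   1.35 0.73]
d [ 0.1754  0.4833 -0.0005] a [-0.0022 -0.0021 -0.0445]
```

View pics/z4.png

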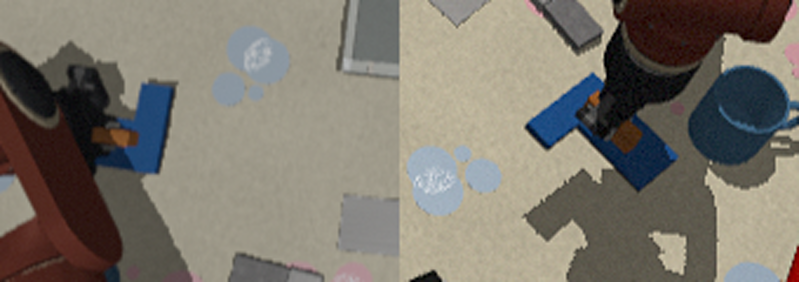

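```bash
cat > held.py <<'E'
import sys
from h import *
lo,hi=((100,150,40),(125,255,255)) if sys.argv[1]=="A" else ((6,190,60),(18,255,255))
from plant import manip
t=manip.state()["tool_pos"]
for n in("top","scene"):
    f=load(n);P=cloud(f);hsv=cv2.cvtColor(f["image"],cv2.COLOR_BGR2HSV)
    m=(cv2.inRange(hsv,lo,hi)>0)&(np.hypot(P[...,0]-t[0],P[...,1]-t[1])<.11)
    p=P[m];zm=np.median(p[:,2]);p=p[abs(p[:,2]-zm)<.008]
    c,*_=np.linalg.lstsq(np.c_[p[:,:2]-t[:2],np.ones(len(p))],p[:,2],rcond=None)
    print(n,len(p),"slopes x,y",c[:2].round(3),"z under tcp minus tcp",round(c[2]-t[2],4))
E
python3 held.py A
```

```text
top 555 slopes x,y [0.011 0.02 ] z under tcp minus tcp -0.0001
scene 831 slopes x,y [-0.014 -0.002] z under tcp minus tcp -0.0042
```

```bash
python3 -m handwheel '[{"dx":0.175,"dy":0.483,"dz":0,"ax":-0.002,"ay":-0.002,"az":-0.044},{"dx":0.175,"dy":0.483,"dz":0,"ax":-0.002,"ay":-0.002,"az":-0.044},{"dx":0.175,"dy":0.483,"dz":0,"ax":-0.002,"ay":-0.002,"az":-0.044},{"dx":0.175,"dy":0.483,"dz":0,"ax":-0.002,"ay":-0.002,"az":-0.044},{"dx":0.175,"dy":0.483,"dz":0,"ax":-0.002,"ay":-0.002,"az":-0.044}]' 255; python3 go.py .5401 -.1365 .16 -7.45
```

```text
time: 8.4
tool_pos: [0.5025, 0.0597, 0.1549]
tool_rot: [0.001, 0.998, -0.065, -0.004]
contact_force: [0.7, -0.2, -2.5]
gripper_width: 0.172
t 8.4 at [0.5025 0.0597 0.1549] yaw -7.47 F [ 0.7 -0.2 -2.5] w 0.172 j [-0.03 -0.17  1.96 -0.    1.36  0.1 ]
d [ 0.0628  0.1896 -0.0051] a [ 0.0026  0.0079 -0.0003]
```

```bash
python3 -m handwheel '[{"dx":0.063,"dy":0.190,"dz":-0.002,"ax":0,"ay":0,"az":0},{"dx":0.063,"dy":0.190,"dz":-0.002,"ax":0,"ay":0,"az":0},{"dx":0.063,"dy":0.190,"dz":-0.002,"ax":0,"ay":0,"az":0},{"dx":0.063,"dy":0.190,"dz":-0.002,"ax":0,"ay":0,"az":0},{"dx":0.063,"dy":0.190,"dz":-0.002,"ax":0,"ay":0,"az":0}]' 255; python3 go.py .5401 -.1365 .085 -7.45
```

```text
time: 9.02
tool_pos: [0.5407, -0.1349, 0.1578]
tool_rot: [-0.0, 0.998, -0.066, -0.004]
contact_force: [-0.2, -0.3, -1.9]
gripper_width: 0.175
t 9.025 at [ 0.5407 -0.1349  0.1578] yaw -7.57 F [-0.2 -0.3 -1.9] w 0.175 j [-0.38 -0.05  1.84 -0.    1.36 -0.24]
d [0.0001 0.0016 0.0728] a [ 0.0004  0.0074 -0.0022]
```

```bash
python3 -m handwheel '[{"dx":0,"dy":0.0015,"dz":0.04,"ax":0,"ay":0.007,"az":-0.002},{"dx":0,"dy":0.0015,"dz":0.073,"ax":0,"ay":0.007,"az":-0.002},{"dx":0,"dy":0.0015,"dz":0.073,"ax":0,"ay":0.007,"az":-0.002},{"dx":0,"dy":0.0015,"dz":0.073,"ax":0,"ay":0.007,"az":-0.002}]' 255; python3 go.py .5401 -.1365 .068 -7.45;python3 - <<'E'
from h import *
for n in("top","scene"): snap(n,'4')
a=cv2.imread('pics/top_4.png')[120:240,200:370];b=cv2.imread('pics/scene_4.png')[120:240,150:320]
cv2.imwrite('pics/z5.png',cv2.resize(np.hstack([a,b]),None,fx=2.35,fy=2.35,interpolation=2))
E
```

```text
time: 9.52
tool_pos: [0.5421, -0.1357, 0.0882]
tool_rot: [0.001, 0.998, -0.063, 0.002]
contact_force: [0.2, 0.1, -2.5]
gripper_width: 0.176
t 9.525 at [ 0.5421 -0.1357  0.0882] yaw -7.27 F [ 0.2  0.1 -2.5] w 0.176 j [-0.38  0.03  1.89 -0.    1.22 -0.25]
d [-0.002   0.001   0.0202] a [ 0.0021 -0.005   0.0031]
```

View pics/z5.png

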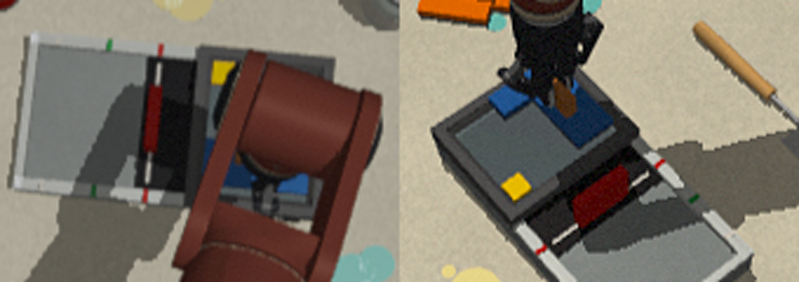

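```bash
python3 -m handwheel '[{"dx":-0.0015,"dy":0.001,"dz":0.005,"ax":0,"ay":-0.003,"az":0},{"dx":-0.0015,"dy":0.001,"dz":0.01,"ax":0,"ay":-0.003,"az":0},{"dx":-0.0015,"dy":0.001,"dz":0.01,"ax":0,"ay":-0.003,"az":0}]' 255; python3 go.py .5401 -.1365 .067 -7.45
```

```text
time: 10.0
tool_pos: [0.5396, -0.1374, 0.0768]
tool_rot: [0.001, 0.998, -0.064, -0.0]
contact_force: [0.5, -0.8, -2.7]
gripper_width: 0.175
t 10.0 at [ 0.5396 -0.1374  0.0768] yaw -7.38 F [ 0.5 -0.8 -2.7] w 0.175 j [-0.38  0.04  1.9  -0.    1.2  -0.25]
d [ 0.0004 -0.001   0.0098] a [ 0.0018 -0.0001  0.0013]
```

```bash
python3 -m handwheel '[{"dx":0.0005,"dy":-0.001,"dz":0.004,"ax":0,"ay":0,"az":0},{"dx":0.0005,"dy":-0.001,"dz":0.008,"ax":0,"ay":0,"az":0},{"dx":0.0005,"dy":-0.001,"dz":0.0095,"ax":0,"ay":0,"az":0},{"dx":0.0005,"dy":-0.001,"dz":0.0095,"ax":0,"ay":0,"az":0}]' 255; python3 go.py .5401 -.1365 .067 -7.45
```

```text
time: 10.5
tool_pos: [0.5405, -0.1365, 0.0677]
tool_rot: [0.001, 0.998, -0.064, 0.0]
contact_force: [-0.5, 0.1, -1.6]
gripper_width: 0.175
t 10.5 at [ 0.5405 -0.1365  0.0677] yaw -7.36 F [-0.5  0.1 -1.6] w 0.175 j [-0.38  0.05  1.9  -0.    1.19 -0.25]
d [-0.0004  0.      0.0007] a [ 0.002  -0.0008  0.0015]
```

```bash
python3 -m handwheel '[{"dx":0,"dy":0,"dz":0.0005,"ax":0,"ay":0,"az":0},{"dx":0,"dy":0,"dz":0.0005,"ax":0,"ay":0,"az":0},{"dx":0,"dy":0,"dz":0.0005,"ax":0,"ay":0,"az":0},{"dx":0,"dy":0,"dz":-0.04,"ax":0,"ay":0,"az":0},{"dx":0,"dy":0,"dz":-0.09,"ax":0,"ay":0,"az":0}]' 140; python3 go.py .4688 -.3714 .11 32.5
```

```text
time: 11.12
tool_pos: [0.5396, -0.136, 0.1576]
tool_rot: [0.001, 0.998, -0.064, -0.001]
contact_force: [1.0, -0.6, -0.4]
gripper_width: 0.451
t 11.125 at [ 0.5396 -0.136   0.1576] yaw -7.36 F [ 1.  -0.6 -0.4] w 0.451 j [-0.38 -0.05  1.84 -0.    1.35 -0.25]
d [-0.0399  0.2425  0.048 ] a [ 6.000e-04  2.200e-03 -6.957e-01]
```

```bash
python3 -m handwheel '[{"dx":-0.040,"dy":0.242,"dz":0,"ax":0,"ay":0.002,"az":-0.696},{"dx":-0.040,"dy":0.242,"dz":0,"ax":0,"ay":0.002,"az":-0.696},{"dx":-0.040,"dy":0.242,"dz":0,"ax":0,"ay":0.002,"az":-0.696},{"dx":-0.040,"dy":0.242,"dz":0.04,"ax":0,"ay":0.002,"az":-0.696},{"dx":-0.040,"dy":0.242,"dz":0.048,"ax":0,"ay":0.002,"az":-0.696}]' 0; python3 go.py .4688 -.3714 .018 32.5
cat > bed.py <<'E'
import sys
from h import *
C=np.array([580.4,-138.1]);t=np.radians(-7.45);Rm=np.array([[np.cos(t),-np.sin(t)],[np.sin(t),np.cos(t)]])
for n in("top","scene"):
    f=snap(n,sys.argv[1]);P=cloud(f);hsv=cv2.cvtColor(f["image"],cv2.COLOR_BGR2HSV)
    near=np.hypot(P[...,0]-.58,P[...,1]+.137)<.11
    off=np.array([0,0]) if n=="top" else np.array([0,4.])
    for nm,lo,hi in(("blue",(100,120,30),(125,255,255)),("orange",(6,190,60),(18,255,255))):
        m=(cv2.inRange(hsv,lo,hi)>0)&near&(abs(P[...,2]-.062)<.012)
        if m.sum()<50: continue
        p=P[m];c,*_=np.linalg.lstsq(np.c_[p[:,:2]-[.58,-.138],np.ones(len(p))],p[:,2],rcond=None)
        print(n,nm,m.sum(),"z",np.median(p[:,2]).round(4),"slopes",c[:2].round(3))
    m=near&(abs(P[...,2]-.092)<.005)&(np.hypot(P[...,0]-.58,P[...,1]+.138)<.085);k,l,st,ce=cv2.connectedComponentsWithStats(m.astype(np.uint8))
    for i in range(1,k):
        if st[i,4]>60:
            v,u=np.nonzero(l==i);c,s,a=rect(plane(f,np.c_[u,v],.092));print(n,"rib box xy",((c-off-C)@Rm).round(1),s,a)
a=cv2.imread(f'pics/top_{sys.argv[1]}.png')[120:240,200:370];b=cv2.imread(f'pics/scene_{sys.argv[1]}.png')[120:240,150:320]
cv2.imwrite(f'pics/bed_{sys.argv[1]}.png',cv2.resize(np.hstack([a,b]),None,fx=2.35,fy=2.35,interpolation=2))
E
python3 bed.py 5
```

```text
time: 11.75
tool_pos: [0.4685, -0.3736, 0.1093]
tool_rot: [0.001, 0.961, 0.278, 0.001]
contact_force: [0.6, 0.7, -1.2]
gripper_width: 0.999
t 11.75 at [ 0.4685 -0.3736  0.1093] yaw 32.31 F [ 0.6  0.7 -1.2] w 0.999 j [-0.8   0.1   1.78  0.    1.26 -1.36]
d [ 0.0013 -0.002   0.0913] a [ 0.0024 -0.0011 -0.0032]
top blue 840 z 0.0625 slopes [ 0.008 -0.002]
top rib box xy [-37.3  -3.5] [59.8 16.2] 83.1
scene blue 678 z 0.0602 slopes [0.002 0.009]
scene rib box xy [-36.2  -2.7] [61.2 18.1] 83.6
```

View pics/bed_5.png

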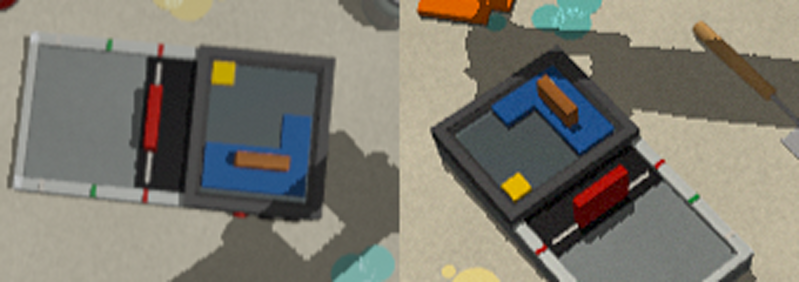

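```bash
cat > ext.py <<'E'
from h import *
C=np.array([580.4,-138.1]);t=np.radians(-7.45);Rm=np.array([[np.cos(t),-np.sin(t)],[np.sin(t),np.cos(t)]])
for n,off in(("top",0),("scene",4.)):
    f=load(n);hsv=cv2.cvtColor(f["image"],cv2.COLOR_BGR2HSV);P=cloud(f);near=np.hypot(P[...,0]-.58,P[...,1]+.137)<.11
    for nm,lo,hi in(("blue",(100,120,30),(125,255,255)),("orange",(6,190,60),(18,255,255))):
        m=(cv2.inRange(hsv,lo,hi)>0)&near&(P[...,2]<.07);v,u=np.nonzero(m)
        if len(v)<50: continue
        b=(plane(f,np.c_[u,v],.062)[:,:2]*1000-[0,off]-C)@Rm
        print(n,nm,"x",np.percentile(b[:,0],[.5,99.5]).round(1),"y",np.percentile(b[:,1],[.5,99.5]).round(1),"foot y<-35: xmax",np.percentile(b[b[:,1]<-35,0],99).round(1),"y>0: x",np.percentile(b[b[:,1]>0,0],[1,99]).round(1))
E
python3 ext.py
```

```text
top blue x [-70.8  19.7] y [-56.2  59.1] foot y<-35: xmax 20.1 y>0: x [-70.8 -19.6]
scene blue x [-71.7  20.8] y [-58.2  60.9] foot y<-35: xmax 20.7 y>0: x [-71.7 -17.9]
```

```bash
python3 -m handwheel '[{"dx":0.001,"dy":-0.002,"dz":0.045,"ax":0.001,"ay":0,"az":-0.001},{"dx":0.001,"dy":-0.002,"dz":0.09,"ax":0.001,"ay":0,"az":-0.001},{"dx":0.001,"dy":-0.002,"dz":0.09,"ax":0.001,"ay":0,"az":-0.001},{"dx":0.001,"dy":-0.002,"dz":0.09,"ax":0.001,"ay":0,"az":-0.001}]' 0; python3 go.py .4688 -.3714 .018 32.5
```

```text
time: 12.35
tool_pos: [0.4716, -0.3693, 0.0226]
tool_rot: [0.002, 0.96, 0.281, 0.002]
contact_force: [-0.6, 0.5, 0.4]
gripper_width: 1.0
t 12.35 at [ 0.4716 -0.3693  0.0226] yaw 32.63 F [-0.6  0.5  0.4] w 1.0 j [-0.79  0.2   1.82  0.    1.11 -1.36]
d [-0.0034  0.0002  0.0046] a [ 0.0047 -0.0022  0.0022]
```

```bash
python3 -m handwheel '[{"dx":0,"dy":0,"dz":0,"ax":0,"ay":0,"az":0},{"dx":0,"dy":0,"dz":0,"ax":0,"ay":0,"az":0},{"dx":0,"dy":0,"dz":0,"ax":0,"ay":0,"az":0},{"dx":0,"dy":0,"dz":0,"ax":0,"ay":0,"az":0},{"dx":0,"dy":0,"dz":0,"ax":0,"ay":0,"az":0}]' 255; python3 go.py .4688 -.3714 .018 32.5
```

```text
time: 12.98
tool_pos: [0.4702, -0.37, 0.0213]
tool_rot: [0.001, 0.96, 0.28, 0.001]
contact_force: [-1.5, -1.1, 4.5]
gripper_width: 0.175
t 12.975 at [ 0.4702 -0.37    0.0213] yaw 32.57 F [-1.5 -1.1  4.5] w 0.175 j [-0.79  0.21  1.82  0.    1.11 -1.36]
d [-0.0019  0.0005  0.0033] a [ 0.0033 -0.0012  0.0012]
```

```bash
python3 -m handwheel '[{"dx":0,"dy":0,"dz":-0.02,"ax":0,"ay":0,"az":0},{"dx":0,"dy":0,"dz":-0.06,"ax":0,"ay":0,"az":0},{"dx":0,"dy":0,"dz":-0.12,"ax":0,"ay":0,"az":0},{"dx":0,"dy":0,"dz":-0.14,"ax":0,"ay":0,"az":0},{"dx":0,"dy":0,"dz":-0.14,"ax":0,"ay":0,"az":0}]' 255; python3 go.py .609 -.1381 .16 -7.45; python3 -c "
from h import *
for n in('top','scene'): snap(n,'6')"; python3 held.py B
```

```text
time: 13.6
tool_pos: [0.4704, -0.3697, 0.1622]
tool_rot: [0.002, 0.96, 0.28, 0.002]
contact_force: [-0.0, 0.9, -3.5]
gripper_width: 0.173
t 13.6 at [ 0.4704 -0.3697  0.1622] yaw 32.58 F [-0.   0.9 -3.5] w 0.173 j [-0.79  0.04  1.75  0.    1.35 -1.36]
d [ 0.2415 -0.1205  0.0021] a [ 0.0043 -0.0042  0.6986]
top 387 slopes x,y [ 0.005 -0.007] z under tcp minus tcp -0.0024
scene 686 slopes x,y [-0.003 -0.009] z under tcp minus tcp -0.0075
```

```bash
python3 -m handwheel '[{"dx":0.241,"dy":-0.120,"dz":0,"ax":0.004,"ay":-0.004,"az":0.698},{"dx":0.241,"dy":-0.120,"dz":0,"ax":0.004,"ay":-0.004,"az":0.698},{"dx":0.241,"dy":-0.120,"dz":0,"ax":0.004,"ay":-0.004,"az":0.698},{"dx":0.241,"dy":-0.120,"dz":0,"ax":0.004,"ay":-0.004,"az":0.698},{"dx":0.241,"dy":-0.120,"dz":0,"ax":0.004,"ay":-0.004,"az":0.698}]' 255; python3 go.py .609 -.1381 .16 -7.45
```

```text
time: 14.32
tool_pos: [0.6074, -0.1347, 0.1565]
tool_rot: [-0.002, 0.998, -0.064, -0.004]
contact_force: [-0.5, -1.1, -1.9]
gripper_width: 0.173
t 14.325 at [ 0.6074 -0.1347  0.1565] yaw -7.32 F [-0.5 -1.1 -1.9] w 0.173 j [-0.34  0.11  1.68  0.    1.36 -0.21]
d [ 0.002   0.0031 -0.0035] a [-0.0035  0.0085  0.0022]
```

```bash
python3 -m handwheel '[{"dx":0,"dy":0,"dz":0,"ax":0,"ay":0,"az":0},{"dx":0,"dy":0,"dz":0,"ax":0,"ay":0,"az":0},{"dx":0,"dy":0,"dz":0,"ax":0,"ay":0,"az":0}]' 255; python3 go.py .609 -.1381 .09 -7.45
```

```text
time: 14.7
tool_pos: [0.6072, -0.1391, 0.1593]
tool_rot: [-0.001, 0.998, -0.065, -0.002]
contact_force: [0.1, -0.1, -1.8]
gripper_width: 0.178
t 14.7 at [ 0.6072 -0.1391  0.1593] yaw -7.51 F [ 0.1 -0.1 -1.8] w 0.178 j [-0.35  0.1   1.68  0.    1.36 -0.21]
d [ 0.002  -0.0011  0.0693] a [-0.0019  0.0045 -0.001 ]
```

```bash
python3 -m handwheel '[{"dx":0.002,"dy":-0.001,"dz":0.035,"ax":-0.002,"ay":0.004,"az":0},{"dx":0.002,"dy":-0.001,"dz":0.066,"ax":-0.002,"ay":0.004,"az":0},{"dx":0.002,"dy":-0.001,"dz":0.066,"ax":-0.002,"ay":0.004,"az":0},{"dx":0.002,"dy":-0.001,"dz":0.066,"ax":-0.002,"ay":0.004,"az":0},{"dx":0.002,"dy":-0.001,"dz":0.066,"ax":-0.002,"ay":0.004,"az":0}]' 255; python3 go.py .609 -.1381 .08 -7.45;python3 bed.py 7; python3 ext.py
```

```text
time: 15.32
tool_pos: [0.6114, -0.1382, 0.0968]
tool_rot: [0.001, 0.998, -0.065, 0.003]
contact_force: [-0.8, 0.2, -3.0]
gripper_width: 0.174
t 15.325 at [ 0.6114 -0.1382  0.0968] yaw -7.44 F [-0.8  0.2 -3. ] w 0.174 j [-0.34  0.17  1.72 -0.    1.25 -0.21]
d [-0.0025  0.0002  0.0168] a [ 0.0011 -0.0051  0.0001]
top blue 80 z 0.0626 slopes [-0.017  0.005]
top rib box xy [29.3 25.9] [34.8 40.9] 72.3
scene blue 361 z 0.0604 slopes [ 0.008 -0.011]
scene rib box xy [-36.2   0.9] [52.6 18.2] 83.6
scene rib box xy [31.3  7.4] [107.   91.9] 82.2Traceback (most recent call last):
  File "ext.py", line 9, in <module>
    print(n,nm,"x",np.percentile(b[:,0],[.5,99.5]).round(1),"y",np.percentile(b[:,1],[.5,99.5]).round(1),"foot y<-35: xmax",np.percentile(b[b[:,1]<-35,0],99).round(1),"y>0: x",np.percentile(b[b[:,1]>0,0],[1,99]).round(1))
                                                                                                                                                                                ~~~~~~~~~~~~~^^^^^^^^^^^^^^^^^^^^^^
    return _quantile_unchecked(
        a, q, axis, out, overwrite_input, method, keepdims, weights)
    return _ureduce(a,
                    func=_quantile_ureduce_func,
    ...<5 lines>...
                    overwrite_input=overwrite_input,
                    method=method)
    r = func(a, **kwargs)
    result = _quantile(arr,
                       quantiles=q,
    ...<2 lines>...
                       out=out,
                       weights=wgt)
    slices_having_nans = np.isnan(arr[-1, ...])
                                  ~~~^^^^^^^^^
IndexError: index -1 is out of bounds for axis 0 with size 0
```

View pics/bed_7.png

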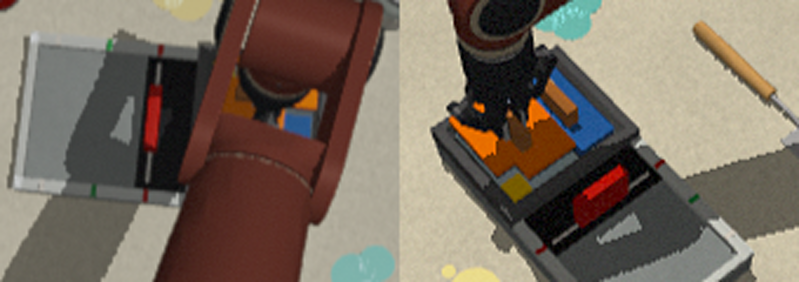

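```bash
python3 -m handwheel '[{"dx":-0.002,"dy":0,"dz":0.006,"ax":0,"ay":-0.003,"az":0},{"dx":-0.002,"dy":0,"dz":0.012,"ax":0,"ay":-0.003,"az":0},{"dx":-0.002,"dy":0,"dz":0.012,"ax":0,"ay":-0.003,"az":0},{"dx":-0.002,"dy":0,"dz":0.012,"ax":0,"ay":-0.003,"az":0}]' 255; python3 go.py .609 -.1381 .07 -7.45
```

```text
time: 15.92
tool_pos: [0.6081, -0.1371, 0.0823]
tool_rot: [0.0, 0.998, -0.065, -0.001]
contact_force: [0.2, 1.0, -1.6]
gripper_width: 0.17
t 15.925 at [ 0.6081 -0.1371  0.0823] yaw -7.42 F [ 0.2  1.  -1.6] w 0.17 j [-0.34  0.18  1.73 -0.    1.23 -0.21]
d [0.0011 0.0008 0.0123] a [0.0003 0.0019 0.0005]
```

```bash
python3 -m handwheel '[{"dx":0.001,"dy":0.0007,"dz":0.004,"ax":0,"ay":0.001,"az":0},{"dx":0.001,"dy":0.0007,"dz":0.007,"ax":0,"ay":0.001,"az":0},{"dx":0.001,"dy":0.0007,"dz":0.007,"ax":0,"ay":0.001,"az":0}]' 255; python3 go.py .609 -.1381 .07 -7.45
```

```text
time: 16.3
tool_pos: [0.6088, -0.1379, 0.0749]
tool_rot: [0.0, 0.998, -0.065, -0.001]
contact_force: [-0.4, -0.2, -2.2]
gripper_width: 0.172
t 16.3 at [ 0.6088 -0.1379  0.0749] yaw -7.42 F [-0.4 -0.2 -2.2] w 0.172 j [-0.34  0.19  1.73 -0.    1.22 -0.21]
d [0.0003 0.0001 0.0049] a [0.0002 0.0013 0.0005]
```

No contact so far; on to the glass.

```bash
python3 -m handwheel '[{"dx":0,"dy":0,"dz":0.002,"ax":0,"ay":0.001,"az":0},{"dx":0,"dy":0,"dz":0.004,"ax":0,"ay":0.001,"az":0},{"dx":0,"dy":0,"dz":0.005,"ax":0,"ay":0.001,"az":0},{"dx":0,"dy":0,"dz":0.005,"ax":0,"ay":0.001,"az":0}]' 255; python3 go.py .609 -.1381 .07 -7.45
```

```text
time: 16.8
tool_pos: [0.609, -0.138, 0.0703]
tool_rot: [0.0, 0.998, -0.065, 0.0]
contact_force: [-0.0, -0.1, -3.6]
gripper_width: 0.171
t 16.8 at [ 0.609  -0.138   0.0703] yaw -7.42 F [-0.  -0.1 -3.6] w 0.171 j [-0.34  0.2   1.74 -0.    1.21 -0.21]
d [0.     0.0001 0.0003] a [ 0.0003 -0.0003  0.0005]
```

```bash
python3 -m handwheel '[{"dx":0,"dy":0,"dz":0.0005,"ax":0,"ay":0,"az":0},{"dx":0,"dy":0,"dz":0.0005,"ax":0,"ay":0,"az":0},{"dx":0,"dy":0,"dz":0.0005,"ax":0,"ay":0,"az":0},{"dx":0,"dy":0,"dz":-0.04,"ax":0,"ay":0,"az":0},{"dx":0,"dy":0,"dz":-0.09,"ax":0,"ay":0,"az":0}]' 150; python3 go.py .596 .1 .17 -97.4
```

```text
time: 17.42
tool_pos: [0.608, -0.1376, 0.16]
tool_rot: [-0.0, 0.998, -0.065, -0.001]
contact_force: [0.4, 0.6, -0.1]
gripper_width: 0.407
t 17.425 at [ 0.608  -0.1376  0.16  ] yaw -7.42 F [ 0.4  0.6 -0.1] w 0.407 j [-0.34  0.1   1.68 -0.    1.36 -0.21]
d [-0.0426 -0.2341 -0.0098] a [0.0019 0.0024 1.5704]
```

```bash
python3 -m handwheel '[{"dx":-0.043,"dy":-0.234,"dz":-0.01,"ax":0.002,"ay":0.002,"az":1.57},{"dx":-0.043,"dy":-0.234,"dz":-0.01,"ax":0.002,"ay":0.002,"az":1.57},{"dx":-0.043,"dy":-0.234,"dz":-0.01,"ax":0.002,"ay":0.002,"az":1.57},{"dx":-0.043,"dy":-0.234,"dz":-0.01,"ax":0.002,"ay":0.002,"az":1.57},{"dx":-0.043,"dy":-0.234,"dz":-0.01,"ax":0.002,"ay":0.002,"az":1.57}]' 150; python3 go.py .596 -.017 .15 -97.4; python3 bed.py 8; python3 ext.py
```

```text
time: 18.05
tool_pos: [0.5963, 0.1033, 0.171]
tool_rot: [-0.001, 0.869, -0.496, 0.001]
contact_force: [-0.3, -1.2, 0.1]
gripper_width: 0.416
t 18.05 at [0.5963 0.1033 0.171 ] yaw -59.41 F [-0.3 -1.2  0.1] w 0.416 j [0.05 0.05 1.72 0.   1.37 1.09]
d [0.1034 0.0615 0.021 ] a [-3.100e-03  1.000e-04  6.631e-01]
top blue 814 z 0.0625 slopes [ 0.006 -0.003]
top orange 1006 z 0.0624 slopes [0.002 0.004]
top rib box xy [30.6  3.7] [58.4 16.5] 82.4
top rib box xy [-37.4  -3.4] [59.8 16.5] 83.0
scene blue 602 z 0.0606 slopes [0.    0.003]
scene orange 935 z 0.0605 slopes [0.001 0.004]
scene rib box xy [-37.  -3.] [60.5 16.3] 83.6
scene rib box xy [30.4  5.2] [61.6 15.7] 84.6
top blue x [-70.8  18.1] y [-56.2  59.2] foot y<-35: xmax 17.7 y>0: x [-70.8 -21. ]
top orange x [-16.6  73.7] y [-56.  58.] foot y<-35: xmax 73.9 y>0: x [-16.5  72.7]
scene blue x [-71.6  17. ] y [-58.2  61. ] foot y<-35: xmax 18.8 y>0: x [-71.6 -20.7]
scene orange x [-18.5  74.6] y [-58.2  60.9] foot y<-35: xmax 74.6 y>0: x [-18.4  73.5]
```

View pics/bed_8.png

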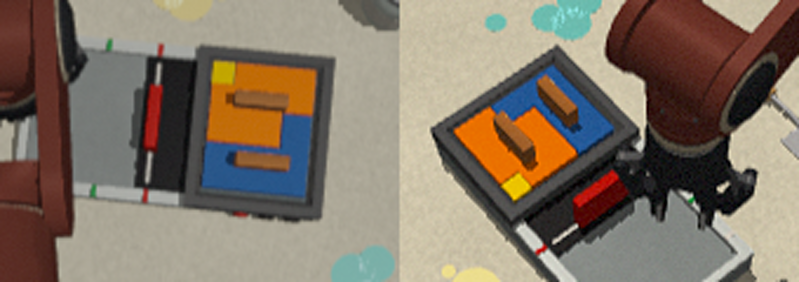

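```bash
python3 -m handwheel '[{"dx":0.103,"dy":0.0615,"dz":0.01,"ax":-0.003,"ay":0,"az":0.663},{"dx":0.103,"dy":0.0615,"dz":0.01,"ax":-0.003,"ay":0,"az":0.663},{"dx":0.103,"dy":0.0615,"dz":0.01,"ax":-0.003,"ay":0,"az":0.663},{"dx":0.103,"dy":0.0615,"dz":0.01,"ax":-0.003,"ay":0,"az":0.663},{"dx":0.103,"dy":0.0615,"dz":0.01,"ax":-0.003,"ay":0,"az":0.663}]' 140; python3 go.py .596 -.017 .062 -97.4
```

```text
time: 18.77
tool_pos: [0.5962, -0.0214, 0.1604]
tool_rot: [-0.001, -0.661, 0.75, 0.0]
contact_force: [-0.5, -0.6, 0.0]
gripper_width: 0.453
t 18.775 at [ 0.5962 -0.0214  0.1604] yaw -97.21 F [-0.5 -0.6  0. ] w 0.453 j [-0.16  0.04  1.75 -0.    1.36  1.54]
d [-0.0044  0.0006  0.0984] a [ 0.0008 -0.0009  0.0032]
```

```bash
python3 -m handwheel '[{"dx":-0.003,"dy":0,"dz":0.03,"ax":0,"ay":0,"az":0},{"dx":-0.003,"dy":0,"dz":0.045,"ax":0,"ay":0,"az":0},{"dx":-0.003,"dy":0,"dz":0.045,"ax":0,"ay":0,"az":0},{"dx":-0.003,"dy":0,"dz":0.045,"ax":0,"ay":0,"az":0}]' 140; python3 go.py .596 -.017 .062 -97.4
```

```text
time: 19.27
tool_pos: [0.5971, -0.0175, 0.1163]
tool_rot: [-0.0, -0.661, 0.751, -0.0]
contact_force: [0.4, -0.4, -0.1]
gripper_width: 0.453
t 19.275 at [ 0.5971 -0.0175  0.1163] yaw -97.29 F [ 0.4 -0.4 -0.1] w 0.453 j [-0.15  0.08  1.78 -0.    1.28  1.54]
d [-0.0004  0.0012  0.0543] a [-0.0004 -0.0009  0.0019]
```

```bash
python3 -m handwheel '[{"dx":-0.0005,"dy":0.001,"dz":0.025,"ax":0,"ay":0,"az":0},{"dx":-0.0005,"dy":0.001,"dz":0.054,"ax":0,"ay":0,"az":0},{"dx":-0.0005,"dy":0.001,"dz":0.054,"ax":0,"ay":0,"az":0},{"dx":-0.0005,"dy":0.001,"dz":0.054,"ax":0,"ay":0,"az":0}]' 140; python3 go.py .596 -.017 .062 -97.4
```

```text
time: 19.77
tool_pos: [0.5967, -0.017, 0.0632]
tool_rot: [0.0, -0.661, 0.751, -0.001]
contact_force: [-0.0, -0.3, 0.7]
gripper_width: 0.45
t 19.775 at [ 0.5967 -0.017   0.0632] yaw -97.32 F [-0.  -0.3  0.7] w 0.45 j [-0.15  0.15  1.81 -0.    1.19  1.55]
d [0.0001 0.0007 0.0012] a [-0.0016 -0.0009  0.0014]
```

```bash
python3 -m handwheel '[{"dx":0,"dy":0,"dz":0,"ax":0,"ay":0,"az":0},{"dx":0,"dy":0,"dz":0,"ax":0,"ay":0,"az":0},{"dx":0,"dy":0,"dz":0,"ax":0,"ay":0,"az":0},{"dx":0,"dy":0,"dz":0,"ax":0,"ay":0,"az":0}]' 255; python3 go.py .5958 -.0168 .062 -97.4
```

```text
time: 20.27
tool_pos: [0.5968, -0.0171, 0.0634]
tool_rot: [0.0, -0.66, 0.751, -0.001]
contact_force: [-1.7, -0.1, 6.2]
gripper_width: 0.151
t 20.275 at [ 0.5968 -0.0171  0.0634] yaw -97.34 F [-1.7 -0.1  6.2] w 0.151 j [-0.15  0.15  1.81 -0.    1.19  1.55]
d [-0.0002  0.001   0.0014] a [-0.002 -0.001  0.001]
```

```bash
python3 -m handwheel '[{"dx":-0.012,"dy":0,"dz":0,"ax":0,"ay":0,"az":0},{"dx":-0.026,"dy":0,"dz":0,"ax":0,"ay":0,"az":0},{"dx":-0.040,"dy":0,"dz":0,"ax":0,"ay":0,"az":0},{"dx":-0.052,"dy":0,"dz":0,"ax":0,"ay":0,"az":0},{"dx":-0.060,"dy":0,"dz":0,"ax":0,"ay":0,"az":0}]' 255; python3 go.py .6038 .0424 .062 -97.4
```

```text
time: 20.9
tool_pos: [0.6047, 0.0431, 0.0634]
tool_rot: [0.001, -0.66, 0.751, -0.001]
contact_force: [-1.8, -8.9, 5.4]
gripper_width: 0.153
t 20.9 at [0.6047 0.0431 0.0634] yaw -97.33 F [-1.8 -8.9  5.4] w 0.153 j [-0.05  0.17  1.79 -0.    1.19  1.65]
d [0.0008 0.0008 0.0014] a [-0.0025 -0.0006  0.0012]
```

```bash
python3 -m handwheel '[{"dx":0,"dy":0,"dz":0,"ax":0,"ay":0,"az":0},{"dx":0,"dy":0,"dz":0,"ax":0,"ay":0,"az":0},{"dx":0,"dy":0,"dz":0,"ax":0,"ay":0,"az":0}]' 255; python3 go.py .6038 .0424 .062 -97.4
```

```text
time: 21.28
tool_pos: [0.6046, 0.0425, 0.0634]
tool_rot: [0.0, -0.66, 0.751, -0.001]
contact_force: [-1.2, -0.6, 6.0]
gripper_width: 0.151
t 21.275 at [0.6046 0.0425 0.0634] yaw -97.34 F [-1.2 -0.6  6. ] w 0.151 j [-0.05  0.17  1.79 -0.    1.19  1.65]
d [0.0002 0.0008 0.0014] a [-0.0024 -0.0008  0.001 ]
```

Settled 60 mm from red with no residual force. Release and lift off.

```bash
python3 -m handwheel '[{"dx":0,"dy":0,"dz":0,"ax":0,"ay":0,"az":0},{"dx":0,"dy":0,"dz":0,"ax":0,"ay":0,"az":0},{"dx":0,"dy":0,"dz":0,"ax":0,"ay":0,"az":0},{"dx":0,"dy":0,"dz":-0.05,"ax":0,"ay":0,"az":0},{"dx":0,"dy":0,"dz":-0.11,"ax":0,"ay":0,"az":0}]' 140; python3 go.py .5 .25 .2 -97.4
```

```text
time: 21.9
tool_pos: [0.6018, 0.0429, 0.1703]
tool_rot: [-0.002, -0.66, 0.751, 0.002]
contact_force: [0.3, -0.1, 0.7]
gripper_width: 0.448
t 21.9 at [0.6018 0.0429 0.1703] yaw -97.34 F [ 0.3 -0.1  0.7] w 0.448 j [-0.05  0.05  1.72 -0.    1.38  1.65]
d [-0.1924  0.1276 -0.0292] a [ 0.0055 -0.0011  0.0011]
```

```bash
python3 -m handwheel '[{"dx":-0.19,"dy":0.13,"dz":-0.03,"ax":0,"ay":0,"az":0},{"dx":-0.19,"dy":0.13,"dz":-0.03,"ax":0,"ay":0,"az":0},{"dx":-0.19,"dy":0.13,"dz":-0.03,"ax":0,"ay":0,"az":0},{"dx":-0.19,"dy":0.13,"dz":-0.03,"ax":0,"ay":0,"az":0},{"dx":-0.19,"dy":0.13,"dz":-0.03,"ax":0,"ay":0,"az":0}]' 140; python3 bed.py 9; python3 ext.py
python3 - <<'E'
from h import *
for n in("top","scene"):
    f=load(n);P=cloud(f);hsv=cv2.cvtColor(f["image"],cv2.COLOR_BGR2HSV)
    m=(cv2.inRange(hsv,(0,150,60),(8,255,255))>0)&(np.hypot(P[...,0]-.604,P[...,1]-.043)<.05)&(P[...,2]>.086)
    v,u=np.nonzero(m);print(n,rect(plane(f,np.c_[u,v],.092)))
E
```

```text
time: 22.52
tool_pos: [0.4975, 0.2503, 0.2018]
tool_rot: [-0.0, -0.662, 0.749, 0.0]
contact_force: [-0.2, -0.2, -0.7]
gripper_width: 0.452
top blue 815 z 0.0624 slopes [0.013 0.002]
top orange 1006 z 0.0625 slopes [0.001 0.001]
top rib box xy [30.6  3.7] [58.4 16.5] 82.4
top rib box xy [-37.5  -3.4] [59.8 16.7] 83.0
scene blue 604 z 0.0605 slopes [0.008 0.005]
scene orange 929 z 0.0604 slopes [0.    0.004]
scene rib box xy [-37.1  -3. ] [60.5 16.2] 83.6
scene rib box xy [30.4  4. ] [59.2 15.7] 84.6
top blue x [-70.8  18.1] y [-56.2  59.2] foot y<-35: xmax 17.7 y>0: x [-70.8 -21. ]
top orange x [-16.6  73.8] y [-56.   58.1] foot y<-35: xmax 73.9 y>0: x [-16.4  72.8]
scene blue x [-71.6  17. ] y [-58.2  61. ] foot y<-35: xmax 18.8 y>0: x [-71.6 -20.7]
scene orange x [-18.8  74.5] y [-58.2  60.9] foot y<-35: xmax 74.6 y>0: x [-18.7  73.5]
top (array([604.3,  41.9]), array([14.1, 69.5]), 82.4)
scene (array([603.8,  46.6]), array([15.6, 69.6]), 82.7)
```

View pics/bed_9.png

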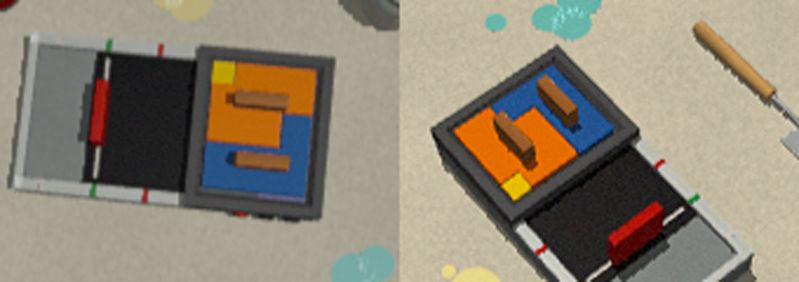

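View pics/scene_9.png

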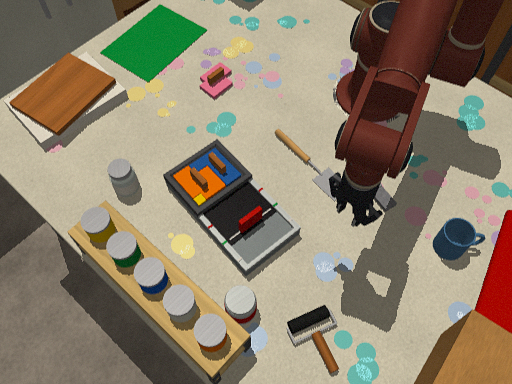

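```bash
python3 -m handwheel '[{"dx":0,"dy":0,"dz":0,"ax":0,"ay":0,"az":0},{"dx":0,"dy":0,"dz":0,"ax":0,"ay":0,"az":0},{"dx":0,"dy":0,"dz":0,"ax":0,"ay":0,"az":0}]' - ; python3 -c "
from plant import manip
print(manip.job_done())"
```

```text
time: 23.0
tool_pos: [0.499, 0.2472, 0.2011]
tool_rot: [-0.001, -0.66, 0.751, 0.0]
contact_force: [-0.7, -0.2, 0.5]
gripper_width: 0.449
the job is handed in; nothing more can be done
None
```

I closed the shutter to the red stop, nested the blue plate and then the orange plate, and slid the shutter open to the green stop. I handed the job in at 23 s; no verdict was reported.

**Last checks, all within the limits:**
- **Plates:** both lie flat. The blue rib is at about box (-37, -3) mm by its top, or (-38, -4) by the plate outline. The orange rib is at about (30.5, 4) mm. Plate tops are about 61.5 mm above the table against 62 mm expected, with slopes of about 0.01 or less.
- **Shutter:** the handle travelled 59.7 mm from the closed stop. Its line stands level with the green marks, and there was almost no force left along the track before I let go. It never went visibly past green while a plate was in the bed.
- **Bystanders:** the tin, jar and ink roller look unmoved in the pictures, and the arm made no contact with them. I did not measure them again.

**Disagreements:**
- The two cameras differ by about 4 mm along world y. I trusted the top view because it matched the gripper when it held the handle.
- The cameras put the blue plate 2–3 mm farther towards the box's +x than I commanded. It is still inside the ±7 mm allowed.

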